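Set up the catch apron of a toast conveyor

ROBOT

A 6-joint arm with a two-finger parallel gripper is mounted at the origin on the work surface. World frame = base frame: x ahead of the robot, y to its left, z up, the work surface at z = 0. Lengths are in m, angles in rad, forces in N, time in s.
With the tool pointing down it reaches from about 0.375 to 0.9 m from the base axis. Payload 3.1 kg.
Tool frame: the origin (TCP) lies at the very end of the fingers, on their centre line; the grasp point (between the pads) lies 19 mm behind it; z points along the fingers, y is the direction in which the jaws open and shut (so a half turn about z gives the same grasp; the last joint's range is limited). The gripper opens to 85 mm and grips with 20 to 120 N. Pads are 22 mm wide; open, the fingers measure 114 mm over their backs; the gripper's body (76 mm by 85 mm) begins 54 mm behind the grasp point. The pads swing forward as they close: fully open they stand 13 mm farther back than shut.
Start: joints at [-1.298, 0.527, 1.433, -0, 1.181, -0.178], TCP at [0.272, -0.563, 0.231] pointing down, gripper open.
Joint ranges: [-3.08, 3.08], [-0.75, 2.2], [0.22, 2.44], [-1.43, 4.57], [0, 2.65], [-2.85, 2.85]. Speed limits (rad/s): [2.79, 2.79, 3.14, 3.14, 3.14, 3.14].

INTERFACE

Orientations are given as a unit quaternion [w, x, y, z].
In Python, from cell import manip gives the robot as it stands. The module is installed in compiled form; this text tells all that it offers.
- The arm moves only by the tool play_rows, never from a script. Its argument "moves" is a list of rows, each a list of 2 entries, a list of its own where there are three numbers: the shift along the tool's x, y, z in cm, then the turn about the tool's z in degrees. A call has 1 to 10 rows; each row shifts and turns the commanded pose from where the row before left it, along the tool's axes as they then stand; what a row does not reach is not made up. A row lasts 1/12 s, in which the tool goes at most 41.7 mm and 7.16 degrees, less where a joint would pass 70% of its speed; a pose out of reach is approached as far as the arm can. A call is refused whole if a number of a shift passes 4.17 or a number of a turn 7.16, either way. A call with a gripper value outside its range is refused whole. "grip" is the opening, from 0 (shut) to 1 (fully open), set as the call begins (left out, the last holds). The fingers move at their own pace and stop on an object; "force" is the grip in N (left out, the last holds). Time passes only in rows, so rows that do not move let the fingers close. It gives the time, the measured TCP pose, the force and the opening at its end, in the units of the state.
- manip.read_state(): the state, without advancing time (a new reading comes with each control period).
- manip.snapshot(name): name is "scene" or "side" or "wrist"; returns a dict with "pixels" (384x512x3 uint8, red, green, blue), "vertical_fov" (degrees; the focal length in pixels is half the picture's height over the tangent of half this angle, whatever the lens; pixels are square), "cx", "cy" (the principal point, pixels), "camera_from_world" (4x4, takes a point from world to camera coordinates). Camera axes: x right, y down, z forward; pixel columns grow to the right and rows downward; lengths in m; the calibration is good to about 2 mm. A picture is of the moment at which its call begins. There is no depth.
- manip.sign_off(): hands the job in, once; it reports no verdict.
Trained networks look in a picture, given as the dict that the camera call returned (one of the last four; its "shot" number tells which), for a name from the list of things; names that differ only in an ending like _2 or _b are one class to them, and where a whole thing is asked for, a point or a joint stands for the part that bears it (a point fixed in the world has none). Each returns a list of dicts, best first, with "confidence" (0 to 1); they miss things now and then, are a little off and sometimes report something else, mostly with a low value. They report only what shows in the picture. A call takes as long as a camera call.
- manip.spot_in(target, picture): "centre" ([column, row] in pixels, amid what is visible of it).
- manip.tip_of(target, picture): "centre" ([column, row] in pixels: a listed point, or the origin of a listed thing).
The state is a dict: "time": time; "qpos": joint angles; "qd": joint speeds; "joint_torque": joint torques, N m; "position": TCP position; "orientation": TCP orientation; "ft_force": force on the tool from outside, world axes, zero at the start; "wrist_torque": the same for the moment, N m; "width": opening from 0.0 (shut) to 1.0 (fully open).
Only numpy, scipy, OpenCV 4.12 (cv2) and the standard library are available. Lean on these libraries where they do the work, as an engineer would, in place of code of your own. Each camera call takes 0.05 s, during which the arm holds its last target.

TASK

Set up the catch apron at the end of the toast conveyor. First take the blue brace by its yellow post, swing it out from the conveyor's end until its spring catch drops fully into the notch of the curved rail, and let go of it; then fold the upright apron down so that it lies level on the post. Leave the crate, the bottle and the bowl where they are.

Things in the scene. Friction and masses are not known exactly. Their poses are not given: they have to be found in the camera images.
- conveyor: outfeed end of a steel toast conveyor fixed on the bench, 320 mm wide, 560 long, 165 high. Origin on the bench midway along its flat end face; x runs along that face, z up, y into the machine: brace and free bench are on the -y side. The upright apron stops a gripper that points straight down from reaching the folded brace: lean it about 40 deg, its body away from the face.
- brace_hinge (a point): point on the brace's vertical hinge axis, 36 mm in front of the end face, 68 mm above the bench (middle height of the bar). A 22 mm dark column on the axis reaches 100 mm above the bench.
- brace (a joint): swing of the brace (rad): 0 folded, bar along the end face pointing to the conveyor's +x; grows as the post swings out to the -y side (clockwise from above); 1.57 square to the face; ends at 1.95. Starts at 0 to 0.05. Blue bar 14 mm thick, 56 to 80 mm above the bench; post axis 150 mm from the hinge axis. Light friction, about 1 N at the post.
- ball (a point): brass ball (16 mm) of the brace's spring catch, under the bar 70 mm from the hinge axis; it rides on a curved steel rail, 36 mm high, that has one notch (ends 20 mm apart). The rail is set anew each time: the notch may lie anywhere from 1.18 to 1.68 rad of swing, so feel for it.
- catch (a joint): how far the ball has dropped (m): about 0.001 on the rail, 0.005 seated in the notch. From about 0.1 rad short of the notch's middle the brace is drawn in; seated, it is held both ways with 5 to 10 N at the post. Pulled harder it climbs out on the far side and must be brought back.
- post (a point): middle of the grip part of the upright yellow round post, on its axis, 135 mm above the bench: 18 mm diameter, yellow from 84 to 166 mm above the bench, then a 22 mm black rubber cap to 174 mm. With the brace folded it is 36 mm in front of the end face and 16 mm in front of the apron's plane.
- apron_hinge (a point): middle of the apron's hinge axis, which runs along the conveyor's x axis 20 mm in front of the end face, 178 mm above the bench.
- apron (a joint): angle of the apron (rad): 0 upright (stop at -0.03), 1.57 level over the brace. Starts at -0.02 to 0.08. Aluminium leaf 250 mm wide, 6 thick, 190 from hinge axis to free edge, 0.5 kg, 16 mm side rims on its belt-side face. Damped hinge with friction: stays up within 0.3 rad of upright; tipped past 0.5 rad it sinks softly by itself until it rests on the post.
- apron_edge (a point): middle of the apron's free edge (its top edge while upright), 190 mm from the hinge axis, in the middle of its thickness.
- crate_mid (a point): bystander: centre (55 mm up) of a blue plastic crate with toast in it, 280 x 190 mm, 110 mm high.
- bottle_mid (a point): bystander: centre (85 mm up) of a white bottle with a red cap, 66 mm diameter, 170 mm high.
- bowl_mid (a point): bystander: centre (25 mm up) of a steel bowl, 130 mm diameter, 50 mm high.

How it is judged:
On the way:
1. with the apron still up, the brace is swung out, its catch has dropped into the notch, and the post has been let go (value of joint catch above 0.0033 m and value of joint brace above 1.1 rad and value of joint apron below 0.6 rad and distance between the grasp point and post above 0.05 m), for 0.3 s.
At the end, for the whole second after the job is handed in: The brace is out with its catch at least 3.3 mm down in the notch (brace joint 1.1 to 1.75 rad), the apron lies at 1.50 to 1.64 rad on the post, and both are still (value of joint catch above 0.0033 m and value of joint brace between 1.1 and 1.75 rad and value of joint apron between 1.5 and 1.64 rad and velocity of joint each of apron, brace below 0.05 rad/s); the robot touches nothing.
It fails at once if the crate is shifted by more than 30 mm (distance of crate_mid from where it was at the start of the episode above 0.03 m).
It fails at once if the bottle is shifted by more than 30 mm (distance of bottle_mid from where it was at the start of the episode above 0.03 m).
It fails at once if the bowl is shifted by more than 30 mm (distance of bowl_mid from where it was at the start of the episode above 0.03 m).
It also fails if it takes over 64 s, if anything falls off the work surface, if the arm or the gripper's body presses on something with over 40 N, if the wrist force passes 120 N, or if a joint passes its speed limit or range.

## Working session

There is one attempt and no reset: what is moved stays moved. The work goes in short steps, Python scripts to look and compute and a tool call to move; the robot and the scene stay as the last step left them, time stands still between calls to the robot, and variables do not carry over. Pictures are saved under pics/ and viewed, and the job is handed in when it is done.

Besides the shell and the picture viewer there is one more tool, called as name(argument=value, ...) on one line, values as JSON. play_rows: Moves the arm, as the interface text tells. Its arguments: {"type":"object","properties":{"moves":{"type":"array"},"grip":{"type":"number"},"force":{"type":"number"}},"required":["moves"]}

```bash
mkdir -p pics; ls; cat > h.py <<'E'
import numpy as np, cv2
from cell import manip
def snap(n,f):
    p=manip.snapshot(n); cv2.imwrite('pics/'+f,p['pixels'][:,:,::-1]); return p
def K(p):
    f=p['pixels'].shape[0]/2/np.tan(np.radians(p['vertical_fov'])/2)
    return f
def ray(p,c):
    f=K(p);T=np.array(p['camera_from_world']);d=np.array([(c[0]-p['cx'])/f,(c[1]-p['cy'])/f,1.])
    R=T[:3,:3];return -R.T@T[:3,3],R.T@d
def at_z(p,c,z):
    o,d=ray(p,c);return o+d*(z-o[2])/d[2]
def tri(l):
    A=np.zeros((3,3));b=np.zeros(3)
    for p,c in l:
        o,d=ray(p,c);d=d/np.linalg.norm(d);M=np.eye(3)-np.outer(d,d);A+=M;b+=M@o
    return np.linalg.solve(A,b)
def proj(p,X):
    T=np.array(p['camera_from_world']);c=T[:3,:3]@X+T[:3,3];f=K(p)
    return np.array([p['cx']+f*c[0]/c[2],p['cy']+f*c[1]/c[2]])
E
python3 - <<'E'
from h import *
s=manip.read_state();print(s)
P={n:snap(n,n+'0.png') for n in ['scene','side','wrist']}
for n,p in P.items():
    print(n,p['vertical_fov'],ray(p,(p['cx'],p['cy'])))
    for t in ['conveyor','brace_hinge','post','apron_hinge','apron_edge','ball','crate_mid','bottle_mid','bowl_mid']:
        r=manip.tip_of(t,p)
        print(t,[(np.round(a['centre'],1).tolist(),round(a['confidence'],2)) for a in r[:2]])
E
```

```text
pics
{'time': 0.0, 'qpos': array([-1.29854715e+00,  5.28505758e-01,  1.43390987e+00,  2.13440882e-05,
        1.18139397e+00, -1.78528787e-01]), 'qd': array([ 0.00048284, -0.00025539,  0.0015375 ,  0.00056532,  0.00011575,
       -0.00017293]), 'joint_torque': array([-1.64060224e-03, -4.42358887e+01, -1.78024846e+01, -2.54087954e-04,
        8.36983061e-03, -1.68095971e-05]), 'position': array([ 0.27211037, -0.5618563 ,  0.23030689]), 'orientation': array([-1.10771592e-03,  9.74707558e-01,  2.23481424e-01, -4.20663689e-05]), 'ft_force': array([ 0.39446248, -0.72025202,  0.68260322]), 'wrist_torque': array([-0.02831568, -0.00614865,  0.01331907]), 'width': 1.0015141103699847}
scene 57.89908923492134 (array([ 0.87422027, -0.52320639,  0.79735373]), array([-0.44555835,  0.48926339, -0.74973268]))
conveyor []
brace_hinge [([288.5, 164.2], 0.64)]
post [([325.3, 177.2], 0.84)]
apron_hinge [([304.7, 142.5], 0.81)]
apron_edge [([314.6, 79.6], 0.92)]
ball []
crate_mid [([205.7, 340.2], 0.69)]
bottle_mid [([145.2, 274.0], 0.79)]
bowl_mid [([315.5, 288.5], 0.7)]
side 45.640801228895306 (array([-0.05259963,  0.07498748,  1.24042537]), array([ 0.49250132, -0.20362647, -0.84615525]))
conveyor [([170.0, 277.0], 0.66)]
brace_hinge [([184.6, 276.7], 0.57), ([169.4, 276.7], 0.55)]
post [([168.8, 221.3], 0.67)]
apron_hinge [([167.0, 248.0], 0.91), ([166.1, 276.3], 0.44)]
apron_edge [([150.6, 215.4], 0.84)]
ball []
crate_mid []
bottle_mid [([350.4, 224.2], 0.85)]
bowl_mid [([231.2, 183.2], 0.59)]
wrist 64.42584488986756 (array([ 0.34444469, -0.52830669,  0.37326837]), array([-0.28048966, -0.1338726 , -0.9504755 ]))
conveyor []
brace_hinge []
post []
apron_hinge []
apron_edge []
ball []
crate_mid []
bottle_mid []
bowl_mid []
```

View pics/scene0.png

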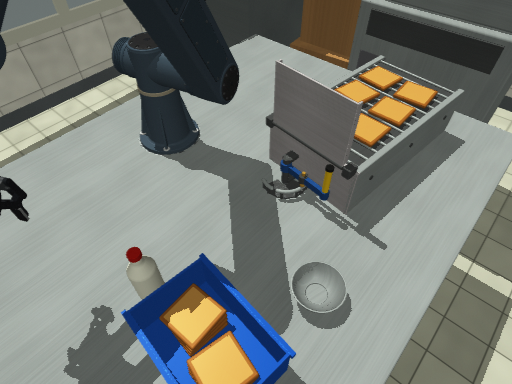

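View pics/side0.png

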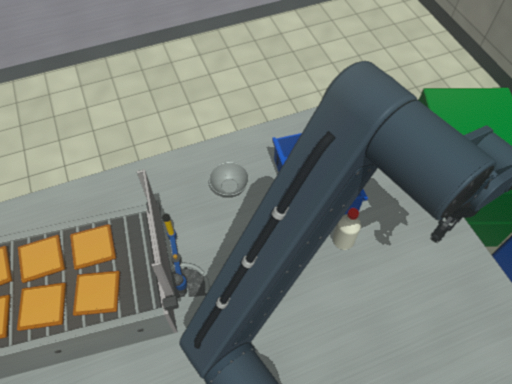

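```bash
python3 - <<'E'
from h import *
P={n:manip.snapshot(n) for n in ['scene','side']}
for t in ['brace_hinge','post','apron_hinge','apron_edge','bottle_mid','bowl_mid','crate_mid']:
    l=[]
    for n,p in P.items():
        r=manip.tip_of(t,p)
        if r: l.append((p,r[0]['centre'])); 
    zs={'brace_hinge':.068,'post':.135,'apron_hinge':.178,'apron_edge':.368,'bottle_mid':.085,'bowl_mid':.025,'crate_mid':.055}
    print(t,[np.round(at_z(*a,zs[t]),3) for a in l],np.round(tri(l),3) if len(l)>1 else '')
E
```

```text
brace_hinge [array([0.46 , 0.093, 0.068]), array([0.444, 0.08 , 0.068])] [0.453 0.087 0.064]
post [array([0.312, 0.44 , 0.135]), array([0.597, 0.055, 0.135])] [0.492 0.079 0.359]
apron_hinge [array([0.503, 0.101, 0.178]), array([0.509, 0.098, 0.178])] [0.506 0.097 0.183]
apron_edge [array([0.497, 0.093, 0.368])] 
bottle_mid [array([ 0.431, -0.41 ,  0.085]), array([ 0.432, -0.422,  0.085])] [ 0.432 -0.415  0.091]
bowl_mid [array([ 0.742, -0.152,  0.025]), array([ 0.744, -0.151,  0.025])] [ 0.743 -0.152  0.026]
crate_mid [array([ 0.638, -0.416,  0.055])]
```

The scene camera shows the apron upright with its top edge near (315,80), the post at (327,180) and the brace hinge at (288,165). The bowl is at (320,290), the crate at (210,330) and the bottle at (143,275). Next I'll fit the conveyor frame and overlay it on the pictures.

```bash
cat >> h.py <<'E'
def frame(o):
    x,y,a=o;return lambda c: np.array([x+np.cos(a)*c[0]-np.sin(a)*c[1], y+np.sin(a)*c[0]+np.cos(a)*c[1], c[2]])
E
python3 - <<'E'
from h import *
from scipy.optimize import least_squares
P={n:manip.snapshot(n) for n in ['scene','side']}
import pickle;pickle.dump(P,open('P0.pkl','wb'))
S,D=P['scene'],P['side']
obs=[(S,(304.7,142.5),(0,-.02,.178)),(D,(167,248),(0,-.02,.178)),(S,(314.6,79.6),(0,-.02,.368))]
# post top/bottom: scene yellow ; brace hinge x unknown h
def f(v):
    F=frame(v[:3]);h=v[3]
    o=obs+[(S,(326,181),(h+.15,-.036,.125)),(D,(168.8,221.3),(h+.15,-.036,.125)),(S,(288.5,164.2),(h,-.036,.068)),(D,(184.6,276.7),(h,-.036,.068))]
    return np.concatenate([proj(p,F(c))-np.array(u) for p,u,c in o])
r=least_squares(f,[.51,.118,-.2,-.055],loss='soft_l1');print(r.x,np.round(r.fun.reshape(-1,2),1))
F=frame(r.x[:3]);h=r.x[3]
for n,p in P.items():
    im=cv2.resize(p['pixels'][:,:,::-1],None,fx=3,fy=3,interpolation=cv2.INTER_CUBIC)
    def L(a,b,c):
        u=[tuple(int(q) for q in 3*proj(p,F(k))+1) for k in (a,b)];cv2.line(im,*u,c,1)
    for s in (-1,1):
        L((s*.16,0,0),(s*.16,0,.165),(0,255,0)); L((s*.125,-.02,.178),(s*.125,-.02,.368),(0,0,255))
    L((-.16,0,.165),(.16,0,.165),(0,255,0));L((-.16,0,0),(.16,0,0),(0,255,0));L((-.125,-.02,.368),(.125,-.02,.368),(0,0,255))
    L((h+.15,-.036,.084),(h+.15,-.036,.174),(255,0,255));L((h,-.036,.04),(h,-.036,.1),(255,0,255))
    c=(750,180) if n=='scene' else (330,480)
    cv2.imwrite('pics/ov_%s.png'%n,im[c[1]:c[1]+560,c[0]:c[0]+700] if n=='scene' else im[c[1]:c[1]+560,c[0]-100:c[0]+500])
E
```

```text
[ 0.50776225  0.11314613 -0.14201103 -0.0434698 ] [[ 0.2  2. ]
 [-1.6  0.5]
 [-1.2  1.4]
 [ 2.   1.9]
 [ 0.2  0.6]
 [-1.8  3.4]
 [-4.6  2.2]]
```

View pics/ov_scene.png

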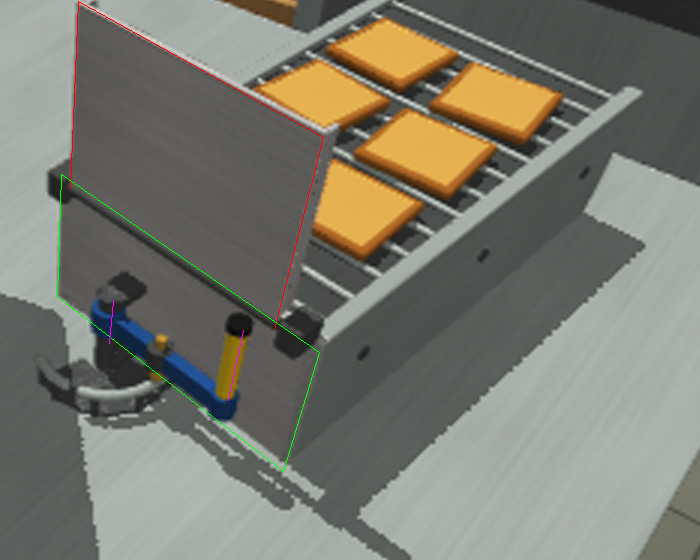

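View pics/ov_side.png

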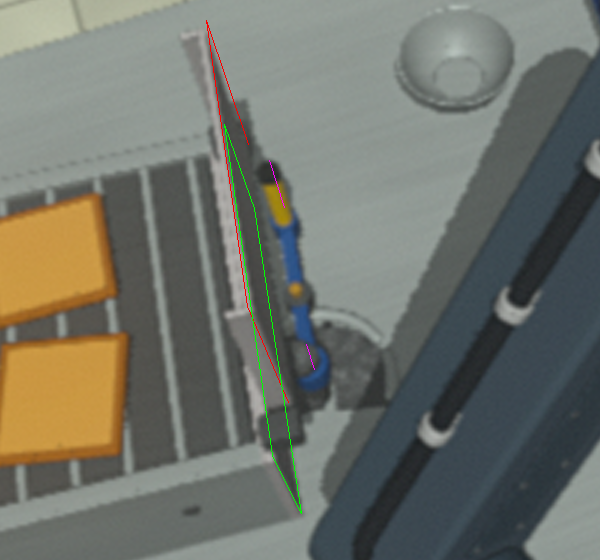

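```bash
python3 - <<'E'
from h import *
import pickle;P=pickle.load(open('P0.pkl','rb'))
im=P['side']['pixels'][160:345,120:260,::-1];cv2.imwrite('pics/z_side.png',cv2.resize(im,None,fx=3.2,fy=3.2,interpolation=cv2.INTER_CUBIC))
im=P['scene']['pixels'][130:230,250:370,::-1];cv2.imwrite('pics/z_scene.png',cv2.resize(im,None,fx=6,fy=6,interpolation=cv2.INTER_CUBIC))
E
```

```text
(no output)
```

View pics/z_side.png

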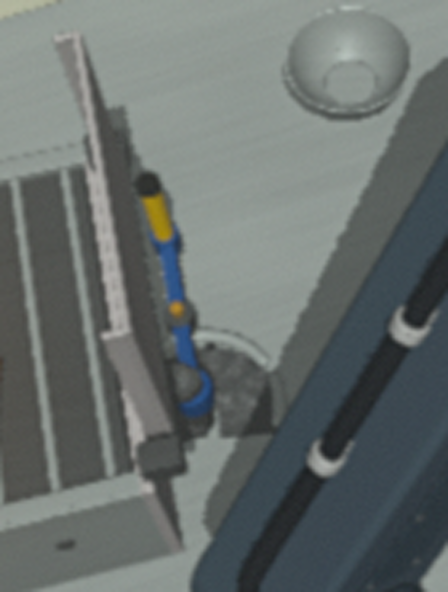

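View pics/z_scene.png

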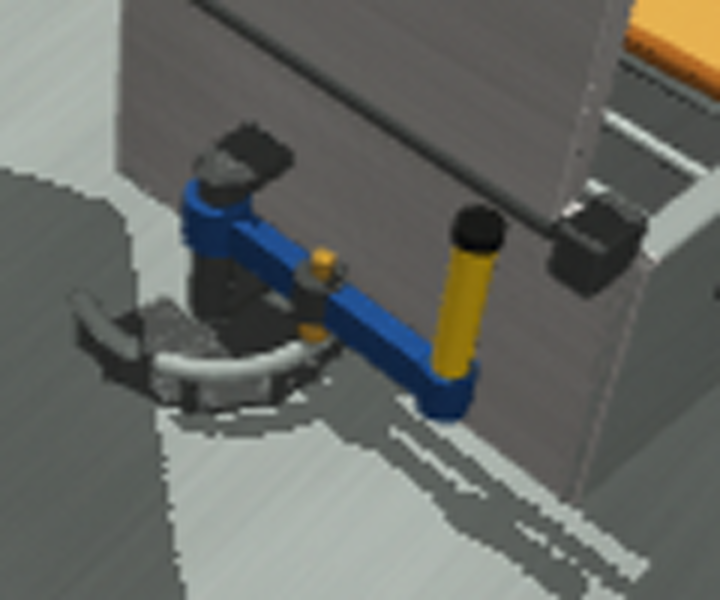

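```bash
python3 - <<'E'
from h import *
from scipy.optimize import least_squares
import pickle;P=pickle.load(open('P0.pkl','rb'));S,D=P['scene'],P['side']
def f(v):
    F=frame(v[:3]);h,b,a=v[3:]
    pp=lambda z:(h+.15*np.cos(b),-.036-.15*np.sin(b),z)
    ap=lambda x:(x,-.02-.19*np.sin(a)-.003,.178+.19*np.cos(a))
    o=[(D,(145.6,171.6),ap(.125)),(D,(160.6,263.8),ap(-.125)),(D,(166.3,216.6),pp(.174)),(D,(178.4,278),(h,-.036,.1)),(D,(176.6,331.6),(-.16,0,0)),
    (S,(330,166.3),pp(.174)),(S,(325.3,192),pp(.084)),(S,(288,157.5),(h,-.036,.1)),(S,(345.3,213.3),(.16,0,0)),(S,(269.7,158.7),(-.16,0,0)),(S,(276,61),ap(-.125)),(S,(357.3,105.7),ap(.125))]
    return np.concatenate([proj(p,F(c))-np.array(u) for p,u,c in o])
r=least_squares(f,[.51,.118,-.17,-.055,0.02,0.02],loss='soft_l1');print(np.round(r.x,4));print(np.round(r.fun.reshape(-1,2),1).tolist())
F=frame(r.x[:3]);h=r.x[3];b=r.x[4]
print('post',F((h+.15*np.cos(b),-.036-.15*np.sin(b),.135)),'hinge',F((h,-.036,.068)))
E
```

```text
[ 0.5062  0.1186 -0.1248 -0.0496  0.0192  0.0174]
[[-0.8, -4.5], [-0.1, -1.7], [-1.2, -0.8], [-1.2, -0.6], [-0.7, 0.3], [-0.4, 1.0], [-0.8, -1.3], [-1.4, 0.2], [-0.1, 1.6], [-0.8, -1.0], [-1.6, -0.6], [-0.3, -0.9]]
post [0.60093075 0.06748906 0.135     ] hinge [0.45248321 0.08901408 0.068     ]
```

play_rows(moves=[[[-2.7,-2.7,-0.8],0],[[-2.7,-2.7,-0.8],0],[[-2.7,-2.7,-0.8],0],[[-2.7,-2.7,-0.8],0],[[-2.7,-2.7,-0.8],0],[[-2.7,-2.7,-0.8],0],[[-2.7,-2.7,-0.8],0],[[-2.7,-2.7,-0.8],0],[[-2.7,-2.7,-0.8],0],[[0,0,0],0]])

```text
time: 3.23
position: [-0.0581, -0.4491, 0.305]
orientation: [0.001, 0.975, 0.22, -0.002]
ft_force: [-0.1, 0.4, -0.2]
width: 0.994
```

play_rows(moves=[[[1.7,-3.6,0],0],[[1.7,-3.6,0],0],[[1.7,-3.6,0],0]])

```text
time: 3.48
position: [-0.0534, -0.329, 0.303]
orientation: [-0.0, 0.975, 0.224, 0.0]
ft_force: [-1.0, 0.4, 1.5]
width: 0.996
```

```bash
python3 - <<'E'
from h import *
s=manip.read_state();print(s['time'],s['qpos'].round(3),s['position'].round(3),s['orientation'].round(4))
E
```

```text
3.4833 [-2.071  0.004  1.983 -0.     1.156 -0.951] [-0.053 -0.329  0.303] [-3.000e-04  9.747e-01  2.236e-01  1.000e-04]
```

play_rows(moves=[[[1.3,-2.7,0],0],[[1.3,-2.7,0],0],[[1.3,-2.7,0],0]])

```text
time: 3.73
position: [-0.053, -0.239, 0.3032]
orientation: [0.0, 0.975, 0.224, -0.0]
ft_force: [-0.8, -0.2, 1.2]
width: 0.998
```

```bash
python3 - <<'E'
from h import *
s=manip.read_state();print(s['time'],s['qpos'].round(3),s['position'].round(3),s['orientation'].round(4))
E
```

```text
3.7333 [-2.259 -0.174  2.131 -0.     1.184 -1.141] [-0.053 -0.239  0.303] [ 1.000e-04  9.746e-01  2.241e-01 -2.000e-04]
```

play_rows(moves=[[[0,0,3],0],[[0,0,3],0],[[0,0,2],0]])

```text
time: 3.98
position: [-0.0533, -0.2398, 0.2228]
orientation: [0.001, 0.975, 0.223, -0.001]
ft_force: [-0.2, -0.8, 0.2]
width: 0.997
```

```bash
python3 - <<'E'
from h import *
s=manip.read_state();print(s['time'],s['qpos'].round(3),s['position'].round(3),s['orientation'].round(4))
E
```

```text
3.9833 [-2.258 -0.005  2.29   0.     0.854 -1.137] [-0.053 -0.24   0.223] [ 0.001   0.9749  0.2228 -0.0012]
```

play_rows(moves=[[[0,0,3],0],[[0,0,3],0],[[0,0,3],0],[[0,0,2],0]])

```text
time: 4.32
position: [-0.0574, -0.2511, 0.1166]
orientation: [-0.002, 0.975, 0.223, 0.0]
ft_force: [-0.8, -0.3, -1.1]
width: 1.0
```

```bash
python3 - <<'E'
from h import *
s=manip.read_state();print(s['time'],s['qpos'].round(3),s['position'].round(3),s['orientation'].round(4))
E
```

```text
4.3167 [-2.237  0.377  2.439 -0.009  0.328 -1.108] [-0.057 -0.251  0.117] [-1.900e-03  9.748e-01  2.229e-01  1.000e-04]
```

play_rows(moves=[[[1.7,-3.7,0],0],[[1.7,-3.7,0],0],[[1.7,-3.7,0],0]])

```text
time: 4.57
position: [-0.0785, -0.1885, 0.1693]
orientation: [-0.026, 0.974, 0.225, 0.017]
ft_force: [-2.0, -0.8, 1.1]
width: 1.0
```

```bash
python3 - <<'E'
from h import *
s=manip.read_state();print(s['time'],s['qpos'].round(3),s['position'].round(3),s['orientation'].round(4))
E
```

```text
4.5667 [-2.485  0.134  2.44  -0.056  0.623 -1.322] [-0.078 -0.188  0.169] [-0.0259  0.9739  0.225   0.0174]
```

```bash
cat >> h.py <<'E'
from scipy.spatial.transform import Rotation as Ro
def st():
    s=manip.read_state();q=s['orientation'];R=Ro.from_quat([q[1],q[2],q[3],q[0]]).as_matrix()
    print(round(s['time'],2),'q',s['qpos'].round(3),'p',s['position'].round(4),'z',R[:,2].round(3),'y',R[:,1].round(3),'F',s['ft_force'].round(1),'w',round(s['width'],3));return s,R
E
python3 -c "
from h import *
st()"
```

```text
4.57 q [-2.485  0.134  2.44  -0.056  0.623 -1.322] p [-0.0785 -0.1885  0.1693] z [ 0.022  0.058 -0.998] y [ 0.439 -0.897 -0.043] F [-2.  -0.8  1.1] w 1.0
```

play_rows(moves=[[[0,0,0],0],[[0,0,0],0]])

```text
time: 4.73
position: [-0.0796, -0.1892, 0.1705]
orientation: [-0.023, 0.975, 0.221, 0.012]
ft_force: [-0.0, -0.2, -0.1]
width: 1.0
```

```bash
python3 -c "
from h import *
st()"
```

```text
4.73 q [-2.487  0.126  2.441 -0.055  0.617 -1.317] p [-0.0796 -0.1892  0.1705] z [ 0.014  0.051 -0.999] y [ 0.432 -0.901 -0.04 ] F [-0.  -0.2 -0.1] w 1.0
```

The interface only turns about the tool's z, but where a joint limit blocks a motion the arm settles into a small tilt, and that tilt persists. So I'll use the last joint's upper limit, where a blocked turn becomes a sideways lean. First I'll move to the free space in front of the conveyor.

play_rows(moves=[[[-1.1,2.2,-3],0],[[-1.1,2.2,-3],0],[[-1.1,2.2,-3],0],[[-1.1,2.2,-3],0],[[2.4,2.6,-0.7],7],[[2.4,2.6,-0.7],0],[[2.4,2.6,-0.7],0],[[2.4,2.6,-0.7],0],[[2.4,2.6,-0.7],0],[[2.4,2.6,-0.7],0]])

```text
time: 5.57
position: [0.1046, -0.3867, 0.3228]
orientation: [-0.025, 0.984, 0.178, 0.013]
ft_force: [-1.3, -0.6, 0.1]
width: 1.0
```

```bash
python3 -c "
from h import *
s,R=st()
print((R.T@(np.array([.48,-.17,.36])-s['position'])*100).round(1))"
```

```text
5.57 q [-1.6    0.118  1.796  0.016  1.282 -0.391] p [ 0.1046 -0.3867  0.3228] z [ 0.017  0.054 -0.998] y [ 0.35  -0.936 -0.044] F [-1.3 -0.6  0.1] w 1.0
[42.9 -7.3 -1.9]
```

play_rows(moves=[[[4,-0.6,-0.2],0],[[4,-0.6,-0.2],0],[[4,-0.6,-0.2],0],[[4,-0.6,-0.2],0],[[4,-0.6,-0.2],0],[[4,-0.6,-0.2],0],[[4,-0.6,-0.2],0],[[4,-0.6,-0.2],0],[[4,-0.6,-0.2],0],[[4,-0.6,-0.2],0]])

```text
time: 6.4
position: [0.4577, -0.1894, 0.3588]
orientation: [-0.025, 0.984, 0.178, 0.013]
ft_force: [0.6, -0.9, 0.2]
width: 1.0
```

play_rows(moves=[[[0,0,0],7],[[0,0,0],7],[[0,0,0],7],[[0,0,0],7],[[0,0,0],7],[[0,0,0],7],[[0,0,0],7],[[0,0,0],7],[[0,0,0],7],[[0,0,0],7]])

```text
time: 7.23
position: [0.456, -0.1909, 0.3583]
orientation: [-0.028, 0.906, -0.422, -0.004]
ft_force: [-1.0, -0.2, -0.1]
width: 1.003
```

```bash
python3 -c "
from h import *
s,R=st()"
```

```text
7.23 q [-0.656  0.214  1.569  0.054  1.379  1.775] p [ 0.456  -0.1909  0.3583] z [ 0.016  0.055 -0.998] y [-0.764 -0.643 -0.048] F [-1.  -0.2 -0.1] w 1.003
```

play_rows(moves=[[[-1.6,-2.0,-3],0],[[-2.1,-2.6,-2.2],0],[[-2.1,-2.6,-2.2],0],[[-2.1,-2.6,-1.5],0],[[-2.1,-2.6,-1.5],0],[[-2.1,-2.6,-1.5],0],[[-2.1,-2.6,-1.5],0],[[0,0,0],7],[[0,0,0],7],[[0,0,0],0]])

```text
time: 8.07
position: [0.4954, 0.0248, 0.5052]
orientation: [-0.027, 0.85, -0.526, -0.007]
ft_force: [-0.0, 0.2, -0.1]
width: 0.997
```

```bash
python3 -c "
from h import *
s,R=st()"
```

```text
8.07 q [-0.21   0.126  1.3    0.057  1.711  2.478] p [0.4954 0.0248 0.5052] z [ 0.016  0.054 -0.998] y [-0.895 -0.444 -0.039] F [-0.   0.2 -0.1] w 0.997
```

play_rows(moves=[[[0.1,2,3.2],0],[[0.1,2,3.2],0],[[0.1,2,3.2],0],[[0.1,2,3.2],0],[[0.1,2,3.2],0],[[0.1,2,3.2],0],[[0.1,2,3.2],0],[[0.1,2,3.2],0],[[0,0,0],5],[[0,0,0],7]])

```text
time: 8.9
position: [0.3566, -0.0407, 0.2413]
orientation: [-0.026, 0.789, -0.614, -0.013]
ft_force: [1.0, -0.4, 0.3]
width: 1.002
```

```bash
python3 -c "
from h import *
s,R=st()"
```

```text
8.9 q [-0.477  0.146  2.037  0.067  0.977  2.379] p [ 0.3566 -0.0407  0.2413] z [ 0.01   0.057 -0.998] y [-0.969 -0.244 -0.024] F [ 1.  -0.4  0.3] w 1.002
```

play_rows(moves=[[[-2.1,-1.8,0],7],[[-2.3,-1.5,0],7],[[0,0,0],7],[[0,0,0],7],[[0,0,0],7],[[0,0,0],7]])

```text
time: 9.4
position: [0.3518, -0.0489, 0.2345]
orientation: [0.063, -0.55, 0.832, 0.036]
ft_force: [0.7, -0.2, 0.1]
width: 0.999
```

```bash
python3 -c "
from h import *
s,R=st()"
```

```text
9.4 q [-0.586  0.142  2.081  0.179  0.944  2.851] p [ 0.3518 -0.0489  0.2345] z [ 0.065  0.129 -0.989] y [-0.92   0.392 -0.01 ] F [ 0.7 -0.2  0.1] w 0.999
```

play_rows(moves=[[[-2.3,0.6,0],7],[[-2.3,0.6,0],7],[[-2.3,0.6,0],7],[[-2.3,0.6,0],7]])

```text
time: 9.73
position: [0.3076, -0.0313, 0.202]
orientation: [0.129, -0.365, 0.919, 0.073]
ft_force: [-0.7, 0.1, -0.3]
width: 1.001
```

```bash
python3 -c "
from h import *
s,R=st()"
```

```text
9.73 q [-0.794  0.135  2.296  0.421  0.793  2.851] p [ 0.3076 -0.0313  0.202 ] z [ 0.184  0.229 -0.956] y [-0.69   0.723  0.041] F [-0.7  0.1 -0.3] w 1.001
```

play_rows(moves=[[[0,0,-3],-7],[[0,0,-3],-7],[[0,0,-3],-7],[[0,0,-3],-7]])

```text
time: 10.07
position: [0.2855, -0.0585, 0.3178]
orientation: [0.142, -0.581, 0.8, 0.041]
ft_force: [1.8, -1.0, 0.8]
width: 0.997
```

```bash
cat >> h.py <<'E'
def to(w,n=None):
    s,R=st();d=R.T@(np.array(w)-s['position'])*100;k=int(np.ceil(np.linalg.norm(d)/4.1));n=n or k;print('need',d.round(2),'rows',n,(d/n).round(2))
E
python3 -c "
from h import *
to([.25,.08,.46]);to([.28,.25,.40])"
```

```text
10.07 q [-0.934 -0.133  2.097  0.3    1.272  2.419] p [ 0.2855 -0.0585  0.3178] z [ 0.18   0.231 -0.956] y [-0.942  0.321 -0.1  ] F [ 1.8 -1.   0.8] w 0.997
need [-15.63   6.36 -11.04] rows 5 [-3.13  1.27 -2.21]
10.07 q [-0.934 -0.133  2.097  0.3    1.272  2.419] p [ 0.2855 -0.0585  0.3178] z [ 0.18   0.231 -0.956] y [-0.942  0.321 -0.1  ] F [ 1.8 -1.   0.8] w 0.997
need [-30.44   9.59  -0.83] rows 8 [-3.81  1.2  -0.1 ]
```

play_rows(moves=[[[0,0,-1.6],-7],[[0,0,-1.6],-7],[[0,0,-1.6],-7],[[0,0,-1.6],-7],[[0,0,-1.6],-7],[[0,0,-1.6],-7],[[0,0,-1.6],-7],[[0,0,-1.6],-7]])

```text
time: 10.73
position: [0.2628, -0.088, 0.4398]
orientation: [-0.145, 0.889, -0.433, 0.031]
ft_force: [-0.0, -0.6, 0.3]
width: 1.0
```

```bash
python3 -c "
from h import *
to([.26,.25,.42])"
```

```text
10.73 q [-1.082 -0.265  1.847  0.273  1.679  1.41 ] p [ 0.2628 -0.088   0.4398] z [ 0.181  0.23  -0.956] y [-0.761 -0.583 -0.285] F [-0.  -0.6  0.3] w 1.0
need [-26.38 -18.92   9.63] rows 9 [-2.93 -2.1   1.07]
```

play_rows(moves=[[[-2.6,-1.9,1],0],[[-2.6,-1.9,1],0],[[-2.6,-1.9,1],0],[[-2.6,-1.9,1],0],[[-2.6,-1.9,1],0],[[-2.6,-1.9,1],0],[[-2.6,-1.9,1],0],[[-2.6,-1.9,1],0],[[-2.6,-1.9,0.8],0],[[-2.6,-1.9,0.8],0]])

```text
time: 11.57
position: [0.2649, 0.246, 0.42]
orientation: [-0.145, 0.888, -0.435, 0.031]
ft_force: [0.5, -1.3, -0.1]
width: 1.002
```

```bash
python3 -c "
from h import *
to([.28,.25,.27])"
```

```text
11.57 q [ 0.286 -0.221  1.87   0.179  1.253  2.733] p [0.2649 0.246  0.42  ] z [ 0.181  0.23  -0.956] y [-0.764 -0.579 -0.284] F [ 0.5 -1.3 -0.1] w 1.002
need [ 1.68  2.88 14.71] rows 4 [0.42 0.72 3.68]
```

play_rows(moves=[[[0.2,0.4,3.8],0],[[0.2,0.4,3.8],0],[[0.2,0.4,3.5],0],[[0,0,0],7],[[-1,0,0],7],[[-1,0,0],7]])

```text
time: 12.07
position: [0.2795, 0.2418, 0.3015]
orientation: [-0.165, 0.8, -0.577, -0.012]
ft_force: [0.0, -0.0, -0.2]
width: 0.996
```

```bash
python3 -c "
from h import *
to([.28,.25,.30])"
```

```text
12.07 q [ 0.2   -0.071  2.111  0.31   0.895  2.851] p [0.2795 0.2418 0.3015] z [ 0.171  0.277 -0.946] y [-0.927 -0.279 -0.249] F [ 0.  -0.  -0.2] w 0.996
need [-0.7  -0.24  0.37] rows 1 [-0.7  -0.24  0.37]
```

play_rows(moves=[[[-1.5,0.3,0],7],[[-1.5,0.3,0],7],[[-1.5,0.3,0],7],[[-1.5,0.3,0],7],[[-1.5,0.3,0],7]])

```text
time: 12.48
position: [0.2621, 0.2096, 0.2632]
orientation: [0.206, -0.608, 0.76, 0.104]
ft_force: [0.3, 0.2, -0.2]
width: 1.001
```

```bash
python3 -c "
from h import *
to([.28,.25,.30])"
```

```text
12.48 q [-0.113 -0.07   2.31   0.608  0.845  2.851] p [0.2621 0.2096 0.2632] z [ 0.187  0.409 -0.893] y [-0.967  0.239 -0.092] F [ 0.3  0.2 -0.2] w 1.001
need [-5.49 -1.11 -1.3 ] rows 2 [-2.74 -0.55 -0.65]
```

play_rows(moves=[[[0,0,-0.8],-7],[[0,0,-0.8],-7],[[0,0,-0.8],-7],[[0,0,-0.8],-7],[[0,0,-0.8],-7],[[0,0,-0.8],-7],[[0,0,-0.8],-7]])

```text
time: 13.07
position: [0.2514, 0.187, 0.3137]
orientation: [-0.23, 0.871, -0.434, -0.009]
ft_force: [-0.1, -0.4, -0.1]
width: 1.003
```

```bash
python3 -c "
from h import *
to([.24,.34,.33])"
```

```text
13.07 q [-0.242 -0.227  2.232  0.516  1.104  2.025] p [0.2514 0.187  0.3137] z [ 0.185  0.409 -0.894] y [-0.76  -0.517 -0.393] F [-0.1 -0.4 -0.1] w 1.003
need [-12.57  -7.68   4.58] rows 4 [-3.14 -1.92  1.15]
```

play_rows(moves=[[[-3,-1.8,1.1],0],[[-3,-1.8,1.1],0],[[-3,-1.8,1.1],0],[[-3,-1.8,1.1],0],[[0,0,0],0]])

```text
time: 13.48
position: [0.2393, 0.3258, 0.3281]
orientation: [-0.231, 0.872, -0.431, -0.011]
ft_force: [-0.1, -0.5, -0.4]
width: 0.999
```

```bash
python3 -c "
from h import *
to([.24,.34,.30])"
```

```text
13.48 q [ 0.416 -0.096  2.095  0.423  0.834  2.666] p [0.2393 0.3258 0.3281] z [ 0.18   0.412 -0.893] y [-0.757 -0.522 -0.393] F [-0.1 -0.5 -0.4] w 0.999
need [-0.4   0.31  3.1 ] rows 1 [-0.4   0.31  3.1 ]
```

play_rows(moves=[[[-1,0,0],7],[[-1.5,0,0],7],[[-1.5,0,0],7],[[-1.5,0.3,0],7],[[-1.5,0.3,0],7],[[-1.5,0.3,0],7]])

```text
time: 13.98
position: [0.2341, 0.3091, 0.2885]
orientation: [0.256, -0.668, 0.685, 0.137]
ft_force: [0.7, 0.3, -0.7]
width: 1.0
```

```bash
python3 -c "
from h import *
to([.24,.34,.30])"
```

```text
13.98 q [ 0.206 -0.058  2.271  0.767  0.771  2.851] p [0.2341 0.3091 0.2885] z [ 0.169  0.53  -0.831] y [-0.985  0.07  -0.155] F [ 0.7  0.3 -0.7] w 1.0
need [-3.21 -0.55  0.78] rows 1 [-3.21 -0.55  0.78]
```

play_rows(moves=[[[-3,0,0],7],[[-3,0.3,0],7],[[-3,0.3,0],7],[[-3,0.3,0],7]])

```text
time: 14.32
position: [0.246, 0.3632, 0.2544]
orientation: [0.266, -0.488, 0.799, 0.229]
ft_force: [0.6, 0.2, -0.1]
width: 1.001
```

```bash
python3 -c "
from h import *
to([.24,.25,.45])
s,R=st();z=R[:,2];F=np.array([-.1245,.992]);yc=np.array([.1245,.992,0]);xc=np.array([.992,-.1245,0])
print('in conv',z@xc,z@yc)
# turn needed so that tool y horizontal
h=np.cross(z,[0,0,1]);h/=np.linalg.norm(h)
print(h, np.degrees(np.arctan2(-h@R[:,0],h@R[:,1])),np.degrees(np.arctan2(h@R[:,0],-h@R[:,1])))
"
```

```text
14.32 q [0.316 0.137 2.339 1.275 0.589 2.851] p [0.246  0.3632 0.2544] z [ 0.201  0.625 -0.754] y [-0.902  0.418  0.106] F [ 0.6  0.2 -0.1] w 1.001
need [ -4.99  -2.12 -21.95] rows 6 [-0.83 -0.35 -3.66]
14.32 q [0.316 0.137 2.339 1.275 0.589 2.851] p [0.246  0.3632 0.2544] z [ 0.201  0.625 -0.754] y [-0.902  0.418  0.106] F [ 0.6  0.2 -0.1] w 1.001
in conv 0.1219425258660671 0.6451518446457876
[ 0.95182553 -0.3066401   0.        ] 170.71839251072646 -9.281607489273537
```

play_rows(moves=[[[0,0,-3.6],-7],[[0,0,-3.6],-2.3],[[0,0,-3.6],0],[[0,0,-3.6],0],[[0,0,-3.6],0],[[0,0,-3.6],0],[[0,0,-3.6],0]])

```text
time: 14.9
position: [0.2052, 0.2126, 0.4052]
orientation: [0.296, -0.558, 0.746, 0.211]
ft_force: [0.5, -0.6, -0.0]
width: 1.004
```

```bash
python3 -c "
from h import *
to([.38,-.15,.48])
"
```

```text
14.9 q [-0.718 -0.49   2.205  0.68   1.732  2.716] p [0.2052 0.2126 0.4052] z [ 0.206  0.644 -0.737] y [-0.957  0.288 -0.015] F [ 0.5 -0.6 -0. ] w 1.004
need [ 17.09 -27.31 -25.27] rows 10 [ 1.71 -2.73 -2.53]
```

play_rows(moves=[[[1.7,-2.7,-2.5],0],[[1.7,-2.7,-2.5],0],[[1.7,-2.7,-2.5],0],[[1.7,-2.7,-2.5],0],[[1.7,-2.7,-2.5],0]])

```text
time: 15.32
position: [0.2928, 0.0306, 0.4406]
orientation: [0.296, -0.557, 0.747, 0.211]
ft_force: [-0.4, 0.4, 0.8]
width: 1.003
```

```bash
python3 -c "
from h import *
to([.38,-.15,.45])
"
```

```text
15.32 q [-1.013 -0.17   1.956  0.568  1.845  2.437] p [0.2928 0.0306 0.4406] z [ 0.208  0.645 -0.736] y [-0.956  0.292 -0.014] F [-0.4  0.4  0.8] w 1.003
need [ 10.33 -13.62 -10.52] rows 5 [ 2.07 -2.72 -2.1 ]
```

```bash
python3 -c "
from h import *
to([.54,-.06,.36])
"
```

```text
15.32 q [-1.013 -0.17   1.956  0.568  1.845  2.437] p [0.2928 0.0306 0.4406] z [ 0.208  0.645 -0.736] y [-0.956  0.292 -0.014] F [-0.4  0.4  0.8] w 1.003
need [  6.78 -26.17   5.22] rows 7 [ 0.97 -3.74  0.75]
```

play_rows(moves=[[[1,-3.7,0.4],0],[[1,-3.7,0.4],0],[[1,-3.7,0.4],0],[[1,-3.7,1],0],[[1,-3.7,1],0],[[1,-3.7,1],0],[[0.8,-3.7,1],0],[[0,0,0],0]], grip=0.6)

```text
time: 15.98
position: [0.5413, -0.0595, 0.3548]
orientation: [0.295, -0.556, 0.747, 0.212]
ft_force: [-0.2, -0.7, 0.2]
width: 0.601
```

```bash
python3 -c "
from h import *
to([.578,-.004,.221])
p=snap('scene','s1.png')
w=snap('wrist','w1.png')
for c in (p,w): print([(np.round(a['centre'],1).tolist(),round(a['confidence'],2)) for a in manip.tip_of('post',c)[:2]])
print(proj(w,np.array([.601,.0675,.135])),proj(p,np.array([.601,.0675,.135])))
"
```

```text
15.98 q [-0.688  0.363  1.587  0.681  1.532  2.596] p [ 0.5413 -0.0595  0.3548] z [ 0.205  0.646 -0.735] y [-0.957  0.291 -0.012] F [-0.2 -0.7  0.2] w 0.601
need [ 4.39 -1.74 14.17] rows 4 [ 1.1  -0.44  3.54]
[([324.1, 175.9], 0.59)]
[([239.1, 116.3], 0.74)]
[239.49162992 116.52358393] [327.32995933 177.87267555]
```

View pics/w1.png

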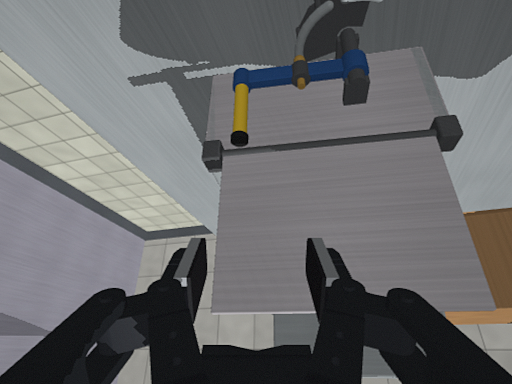

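View pics/s1.png

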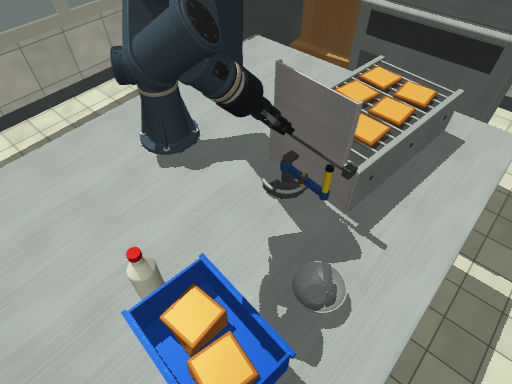

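play_rows(moves=[[[1.1,-0.4,3.5],0],[[1.1,-0.4,3.5],0],[[1.1,-0.4,3.5],0],[[1.1,-0.5,3.5],0],[[0,0,0],0]])

```text
time: 16.6
position: [0.5691, 0.0003, 0.2229]
orientation: [0.293, -0.556, 0.747, 0.216]
ft_force: [0.0, 0.5, -0.3]
width: 0.597
```

```bash
python3 -c "
from h import *
s,R=st()
to(np.array([.601,.0675,.138])+.019*R[:,2])
w=snap('wrist','w2.png')
print([(np.round(a['centre'],1).tolist(),round(a['confidence'],2)) for a in manip.tip_of('post',w)[:2]])
print(proj(w,np.array([.601,.0675,.135])))
"
```

```text
16.6 q [-0.565  0.543  1.716  0.764  1.237  2.475] p [5.691e-01 3.000e-04 2.229e-01] z [ 0.198  0.648 -0.735] y [-0.957  0.289 -0.003] F [ 0.   0.5 -0.3] w 0.597
16.6 q [-0.565  0.543  1.716  0.764  1.237  2.475] p [5.691e-01 3.000e-04 2.229e-01] z [ 0.198  0.648 -0.735] y [-0.957  0.289 -0.003] F [ 0.   0.5 -0.3] w 0.597
need [ 0.35 -1.09 13.13] rows 4 [ 0.09 -0.27  3.28]
[([245.6, 179.0], 0.63)]
[244.21692868 179.76580992]
```

View pics/w2.png

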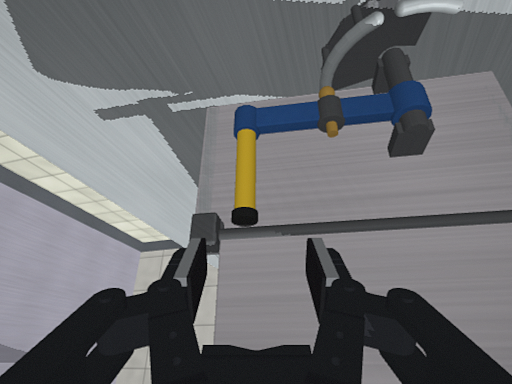

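play_rows(moves=[[[0,-0.4,2.5],0],[[0.1,-0.4,2.6],0],[[0.1,-0.3,2.6],0],[[0.1,0,2.6],0],[[0,0,2.5],0],[[0,0,0],0]], grip=0.45)

```text
time: 17.2
position: [0.6081, 0.0758, 0.1311]
orientation: [0.295, -0.557, 0.747, 0.212]
ft_force: [-0.4, -0.1, 0.4]
width: 0.454
```

```bash
python3 -c "
from h import *
s,R=st()
to(np.array([.601,.0675,.138])+.019*R[:,2])
w=snap('wrist','w3.png')
"
```

```text
17.2 q [-0.408  0.706  1.73   0.905  1.029  2.405] p [0.6081 0.0758 0.1311] z [ 0.204  0.646 -0.735] y [-0.957  0.289 -0.012] F [-0.4 -0.1  0.4] w 0.454
17.2 q [-0.408  0.706  1.73   0.905  1.029  2.405] p [0.6081 0.0758 0.1311] z [ 0.204  0.646 -0.735] y [-0.957  0.289 -0.012] F [-0.4 -0.1  0.4] w 0.454
need [0.27 0.43 0.71] rows 1 [0.27 0.43 0.71]
```

View pics/w3.png

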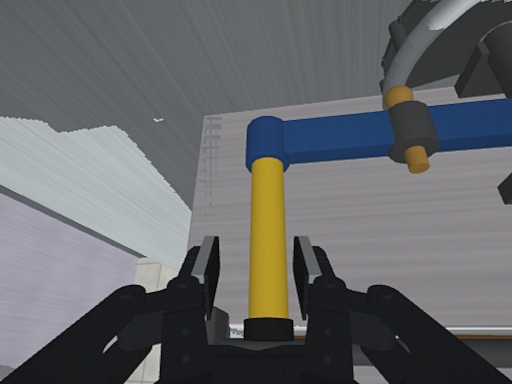

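play_rows(moves=[[[0.2,0.3,0.6],0],[[0,0,0],0]])

```text
time: 17.42
position: [0.6069, 0.0766, 0.1265]
orientation: [0.296, -0.557, 0.747, 0.21]
ft_force: [-0.9, 0.9, 0.4]
width: 0.453
```

play_rows(moves=[[[0,0,0],0],[[0,0,0],0],[[0,0,0],0],[[0,0,0],0]], grip=0.1, force=20)

```text
time: 17.75
position: [0.6029, 0.0784, 0.1263]
orientation: [0.294, -0.557, 0.746, 0.215]
ft_force: [-10.2, -3.6, 6.7]
width: 0.203
```

```bash
python3 -c "
from h import *
s,R=st()
w=snap('wrist','w4.png')
"
```

```text
17.75 q [-0.408  0.712  1.742  0.911  1.023  2.392] p [0.6029 0.0784 0.1263] z [ 0.199  0.649 -0.735] y [-0.958  0.287 -0.007] F [-10.2  -3.6   6.7] w 0.203
```

View pics/w4.png

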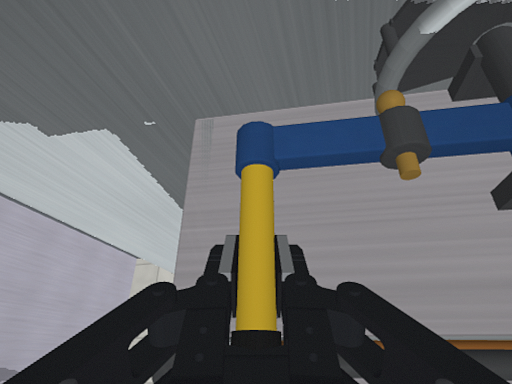

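```bash
cat >> h.py <<'E'
H=np.array([.4525,.089])
def arc(t0,t1,n,ex=None):
    s,R=st();y=-.1248
    P=lambda t:np.array([*(H+.15*np.array([np.cos(y-t),np.sin(y-t)])),0])
    g=s['position']-.019*R[:,2];v=g[:2]-H;print('grasp',g.round(4),'r',np.hypot(*v).round(4),'theta',round(y-np.arctan2(v[1],v[0]),4))
    ts=np.linspace(t0,t1,n+1);acc=np.zeros(3)
    for k in range(n):
        d=R.T@(P(ts[k+1])-P(ts[0]))*100-acc;r=d.round(1);acc+=r;print(r.tolist(),end=' ')
    print()
E
python3 -c "
from h import *
arc(.03,.99,16)"
```

```text
17.8 q [-0.408  0.712  1.742  0.911  1.023  2.392] p [0.6029 0.0784 0.1263] z [ 0.199  0.649 -0.735] y [-0.958  0.287 -0.007] F [-8.3 -2.6  6.9] w 0.204
grasp [0.5991 0.066  0.1403] r 0.1484 theta 0.0306
[0.7, -0.1, -0.6] [0.6, -0.0, -0.6] [0.7, -0.0, -0.6] [0.6, 0.0, -0.6] [0.7, 0.2, -0.6] [0.6, 0.1, -0.6] [0.7, 0.3, -0.6] [0.6, 0.2, -0.6] [0.6, 0.4, -0.6] [0.6, 0.3, -0.5] [0.6, 0.5, -0.6] [0.6, 0.4, -0.5] [0.5, 0.6, -0.5] [0.5, 0.5, -0.5] [0.5, 0.6, -0.4] [0.5, 0.7, -0.5]
```

play_rows(moves=[[[0.7,0.2,-0.6],0],[[0.6,0,-0.6],0],[[0.7,0,-0.6],0],[[0.6,0,-0.6],0],[[0.7,0.2,-0.6],0],[[0.6,0.1,-0.6],0],[[0.7,0.3,-0.6],0],[[0.6,0.2,-0.6],0]])

```text
time: 18.47
position: [0.5786, 0.0118, 0.1263]
orientation: [0.297, -0.555, 0.748, 0.21]
ft_force: [4.9, 4.3, -2.8]
width: 0.201
```

```bash
python3 -c "
from h import *
arc(.51,.99,8)"
```

```text
18.47 q [-0.539  0.705  1.767  0.857  1.067  2.311] p [0.5786 0.0118 0.1263] z [ 0.212  0.644 -0.735] y [-0.955  0.295 -0.016] F [ 4.9  4.3 -2.8] w 0.201
grasp [ 5.746e-01 -4.000e-04  1.403e-01] r 0.1513 theta 0.5076
[0.6, 0.3, -0.6] [0.6, 0.4, -0.5] [0.6, 0.4, -0.6] [0.6, 0.5, -0.5] [0.5, 0.5, -0.5] [0.5, 0.5, -0.5] [0.5, 0.6, -0.5] [0.5, 0.7, -0.4]
```

play_rows(moves=[[[0.6,0.3,-0.6],0],[[0.6,0.4,-0.5],0],[[0.6,0.4,-0.6],0],[[0.6,0.5,-0.5],0],[[0.5,0.5,-0.5],0],[[0.5,0.5,-0.5],0],[[0.5,0.6,-0.5],0],[[0.5,0.7,-0.4],0]])

```text
time: 19.13
position: [0.5282, -0.039, 0.1262]
orientation: [0.299, -0.554, 0.75, 0.203]
ft_force: [10.7, -5.3, 2.1]
width: 0.2
```

```bash
python3 -c "
from h import *
arc(1.0,1.7,35)"
```

```text
19.13 q [-0.675  0.681  1.845  0.806  1.077  2.199] p [ 0.5282 -0.039   0.1262] z [ 0.222  0.636 -0.739] y [-0.953  0.302 -0.026] F [10.7 -5.3  2.1] w 0.2
grasp [ 0.524  -0.0511  0.1402] r 0.1573 theta 0.9743
[0.1, 0.2, -0.1] [0.2, 0.2, -0.2] [0.1, 0.3, -0.1] [0.2, 0.2, -0.1] [0.1, 0.2, -0.2] [0.1, 0.3, -0.1] [0.2, 0.2, -0.1] [0.1, 0.3, -0.1] [0.1, 0.2, -0.2] [0.1, 0.3, -0.1] [0.1, 0.2, -0.1] [0.1, 0.3, -0.1] [0.1, 0.3, -0.1] [0.1, 0.2, -0.1] [0.1, 0.3, -0.1] [0.1, 0.3, -0.1] [0.1, 0.2, -0.1] [0.1, 0.3, -0.0] [0.1, 0.3, -0.1] [0.0, 0.3, -0.1] [0.1, 0.3, -0.1] [0.1, 0.2, -0.1] [0.0, 0.3, -0.0] [0.1, 0.3, -0.1] [0.0, 0.3, -0.0] [0.1, 0.3, -0.1] [0.0, 0.3, -0.0] [0.1, 0.3, -0.1] [-0.0, 0.3, -0.0] [0.0, 0.3, -0.1] [0.1, 0.3, -0.0] [-0.0, 0.3, -0.0] [-0.0, 0.3, -0.1] [0.0, 0.3, 0.0] [0.0, 0.3, -0.0]
```

```bash
python3 -c "
from h import *
s,R=st()
w=snap('wrist','w5.png');p=snap('scene','s5.png')
g=s['position']-.019*R[:,2];print(proj(w,g),proj(p,g))
for t in ('post','brace_hinge'):
  for c in (w,p): print(t,[(np.round(a['centre'],1).tolist(),round(a['confidence'],2)) for a in manip.tip_of(t,c)[:2]])
im=p['pixels'][110:240,230:370,::-1];cv2.imwrite('pics/s5z.png',cv2.resize(im,None,fx=4.5,fy=4.5,interpolation=cv2.INTER_CUBIC))
"
```

```text
19.13 q [-0.675  0.681  1.845  0.806  1.077  2.199] p [ 0.5282 -0.039   0.1262] z [ 0.222  0.636 -0.739] y [-0.953  0.302 -0.026] F [10.7 -5.3  2.1] w 0.2
[257.21143466 270.41637078] [275.86136533 187.67886816]
post [([255.5, 264.2], 0.71)]
post [([278.6, 188.4], 0.66), ([312.4, 78.1], 0.28)]
brace_hinge [([383.9, 228.1], 0.96)]
brace_hinge [([289.4, 166.0], 0.85)]
```

View pics/w5.png

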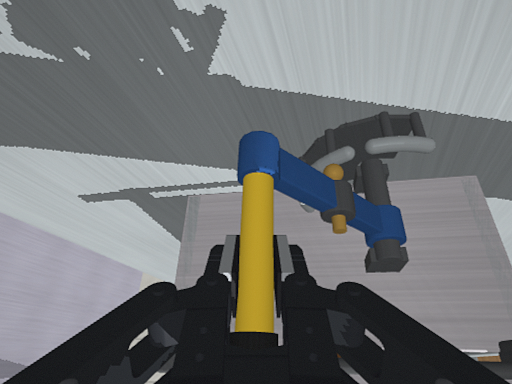

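View pics/s5z.png

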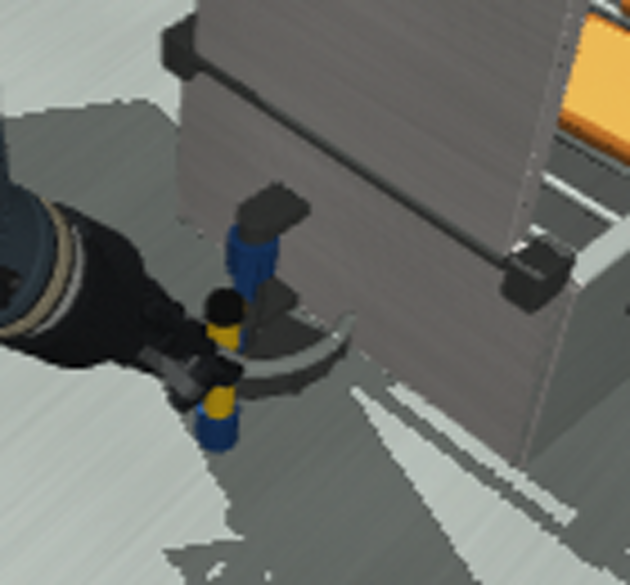

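```bash
python3 -c "
from h import *
w=manip.snapshot('wrist')
import cv2
im=w['pixels'][90:260,230:450,::-1];cv2.imwrite('pics/w5z.png',cv2.resize(im,None,fx=3.5,fy=3.5,interpolation=cv2.INTER_CUBIC))
Hw=at_z(w,(383.9,228.1),.068);print('H',Hw)
print('coltop',at_z(w,(386,250),.1))
for c in [(361,150),(354,153),(369,148),(333,173)]:
  X=at_z(w,c,.036 if c[0]!=333 else .045)
  for h in (H,Hw[:2]):
    v=X[:2]-h;print(c,X.round(4),'r',np.hypot(*v).round(4),'th',(-.1248-np.arctan2(v[1],v[0])).round(3))
"
```

```text
H [0.44847434 0.0925764  0.068     ]
coltop [0.45397696 0.05668801 0.1       ]
(361, 150) [0.4627 0.0112 0.036 ] r 0.0785 th 1.316
(361, 150) [0.4627 0.0112 0.036 ] r 0.0826 th 1.273
(354, 153) [0.4679 0.0136 0.036 ] r 0.0769 th 1.245
(354, 153) [0.4679 0.0136 0.036 ] r 0.0813 th 1.205
(369, 148) [0.457  0.0102 0.036 ] r 0.0789 th 1.389
(369, 148) [0.457  0.0102 0.036 ] r 0.0828 th 1.343
(333, 173) [0.4854 0.0237 0.045 ] r 0.0732 th 0.98
(333, 173) [0.4854 0.0237 0.045 ] r 0.0782 th 0.954
```

View pics/w5z.png

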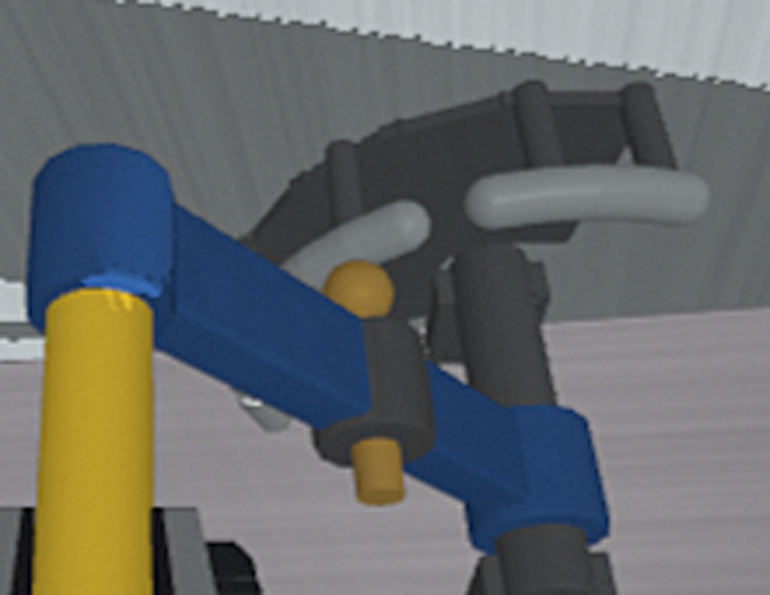

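play_rows(moves=[[[0.4,0.4,-0.4],0],[[0.3,0.5,-0.2],0],[[0.2,0.5,-0.3],0]])

```text
time: 19.73
position: [0.5116, -0.0483, 0.1262]
orientation: [0.298, -0.555, 0.75, 0.202]
ft_force: [10.6, -5.3, -2.7]
width: 0.201
```

```bash
cat >> h.py <<'E'
def chk(h=H):
    s,R=st();g=s['position']-.019*R[:,2];v=g[:2]-h;a=np.arctan2(v[1],v[0]);F=s['ft_force'][:2]
    print('theta',round(-.1248-a,4),'r',round(np.hypot(*v),4),'Frad',round(F@[np.cos(a),np.sin(a)],1),'Ftan(fwd+)',round(F@[np.sin(a),-np.cos(a)],1))
E
python3 -c "
from h import *
chk()"
```

```text
19.73 q [-0.71   0.673  1.873  0.793  1.075  2.167] p [ 0.5116 -0.0483  0.1262] z [ 0.223  0.634 -0.741] y [-0.953  0.303 -0.028] F [10.6 -5.3 -2.7] w 0.201
theta 1.094 r 0.1591 Frad 8.6 Ftan(fwd+) -8.1
```

play_rows(moves=[[[0,0,0],0],[[0,0,0],0]])

```text
time: 19.9
position: [0.5102, -0.049, 0.1261]
orientation: [0.297, -0.555, 0.75, 0.202]
ft_force: [3.4, -11.7, 4.6]
width: 0.198
```

```bash
python3 -c "
from h import *
chk()"
```

```text
19.9 q [-0.712  0.672  1.874  0.788  1.075  2.167] p [ 0.5102 -0.049   0.1261] z [ 0.221  0.633 -0.742] y [-0.953  0.301 -0.026] F [  3.4 -11.7   4.6] w 0.198
theta 1.1038 r 0.1593 Frad 12.2 Ftan(fwd+) 0.7
```

play_rows(moves=[[[0.5,0.3,-0.4],0],[[0.1,0.2,-0.1],0],[[0,0,0],0]])

```text
time: 20.15
position: [0.5009, -0.0528, 0.1261]
orientation: [0.297, -0.556, 0.749, 0.206]
ft_force: [-0.8, -10.0, 6.3]
width: 0.205
```

```bash
python3 -c "
from h import *
chk()"
```

```text
20.15 q [-0.73   0.67   1.885  0.778  1.082  2.153] p [ 0.5009 -0.0528  0.1261] z [ 0.216  0.638 -0.739] y [-0.954  0.298 -0.022] F [ -0.8 -10.    6.3] w 0.205
theta 1.1656 r 0.1602 Frad 9.4 Ftan(fwd+) 3.5
```

play_rows(moves=[[[0.4,0.3,-0.4],0],[[0.1,0.2,-0.1],0],[[0,0,0],0]])

```text
time: 20.4
position: [0.4913, -0.0559, 0.126]
orientation: [0.295, -0.557, 0.748, 0.209]
ft_force: [-5.6, -12.7, 11.5]
width: 0.196
```

```bash
python3 -c "
from h import *
chk()"
```

```text
20.4 q [-0.747  0.668  1.897  0.765  1.087  2.14 ] p [ 0.4913 -0.0559  0.126 ] z [ 0.209  0.641 -0.738] y [-0.956  0.293 -0.016] F [ -5.6 -12.7  11.5] w 0.196
theta 1.228 r 0.1609 Frad 11.2 Ftan(fwd+) 8.2
```

play_rows(moves=[[[0.2,0.5,-0.2],0],[[0.2,0.1,-0.2],0],[[0,0,0],0]])

```text
time: 20.65
position: [0.4828, -0.0582, 0.1258]
orientation: [0.295, -0.557, 0.747, 0.211]
ft_force: [-8.1, -11.3, 11.2]
width: 0.197
```

```bash
python3 -c "
from h import *
chk()
w=snap('wrist','w6.png')
im=w['pixels'][90:260,230:450,::-1];cv2.imwrite('pics/w6z.png',cv2.resize(im,None,fx=3.5,fy=3.5,interpolation=cv2.INTER_CUBIC))"
```

```text
20.65 q [-0.762  0.666  1.91   0.756  1.088  2.126] p [ 0.4828 -0.0582  0.1258] z [ 0.206  0.643 -0.737] y [-0.957  0.291 -0.014] F [ -8.1 -11.3  11.2] w 0.197
theta 1.2823 r 0.1616 Frad 9.8 Ftan(fwd+) 9.8
```

View pics/w6z.png

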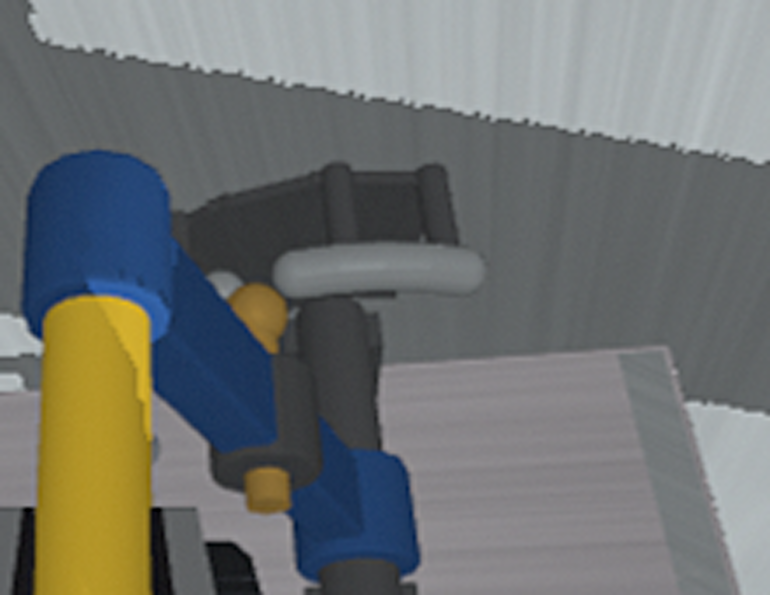

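play_rows(moves=[[[0.1,0.4,-0.1],0],[[0,0,0],0],[[0,0,0],0]])

```text
time: 20.95
position: [0.4803, -0.0587, 0.1259]
orientation: [0.296, -0.556, 0.748, 0.209]
ft_force: [1.7, -6.1, 6.1]
width: 0.202
```

```bash
python3 -c "
from h import *
chk()"
```

```text
20.95 q [-0.768  0.664  1.917  0.758  1.084  2.118] p [ 0.4803 -0.0587  0.1259] z [ 0.21   0.642 -0.737] y [-0.956  0.294 -0.016] F [ 1.7 -6.1  6.1] w 0.202
theta 1.2983 r 0.1617 Frad 6.3 Ftan(fwd+) -0.8
```

The tangential pull rose to about 10 N and has now dropped to zero, and the ball sits between the rail ends, so the catch should be seated. I'll release the post.

play_rows(moves=[[[0,0,0],0],[[0,0,0],0],[[0,0,0],0]], grip=0.55)

```text
time: 21.2
position: [0.4782, -0.0558, 0.1252]
orientation: [0.295, -0.556, 0.747, 0.213]
ft_force: [-0.0, 0.1, 0.8]
width: 0.549
```

```bash
python3 -c "
from h import *
chk()
w=snap('wrist','w7.png')"
```

```text
21.2 q [-0.766  0.666  1.921  0.757  1.085  2.118] p [ 0.4782 -0.0558  0.1252] z [ 0.204  0.646 -0.736] y [-0.957  0.29  -0.011] F [-0.   0.1  0.8] w 0.549
theta 1.308 r 0.1586 Frad -0.1 Ftan(fwd+) 0.0
```

View pics/w7.png

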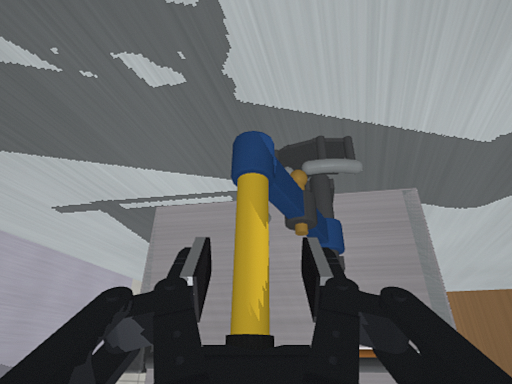

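play_rows(moves=[[[0,0,-2.5],0],[[0,0,-3],0],[[0,0,-3],0],[[0,0,-3],0],[[0,0,-3],0],[[0,0,-2],0],[[0,0,0],0]])

```text
time: 21.83
position: [0.4458, -0.1662, 0.2486]
orientation: [0.295, -0.557, 0.748, 0.208]
ft_force: [-0.0, 0.4, 0.1]
width: 0.55
```

```bash
python3 -c "
from h import *
chk()
w=snap('wrist','w8.png')
im=w['pixels'][90:260,180:400,::-1];cv2.imwrite('pics/w8z.png',cv2.resize(im,None,fx=3.5,fy=3.5,interpolation=cv2.INTER_CUBIC))
p=snap('scene','s8.png')
im=p['pixels'][60:240,230:370,::-1];cv2.imwrite('pics/s8z.png',cv2.resize(im,None,fx=3.3,fy=3.3,interpolation=cv2.INTER_CUBIC))
"
```

```text
21.83 q [-0.962  0.477  1.748  0.574  1.443  2.239] p [ 0.4458 -0.1662  0.2486] z [ 0.21   0.64  -0.739] y [-0.956  0.293 -0.018] F [-0.   0.4  0.1] w 0.55
theta 1.4859 r 0.2676 Frad -0.4 Ftan(fwd+) 0.0
```

View pics/w8z.png

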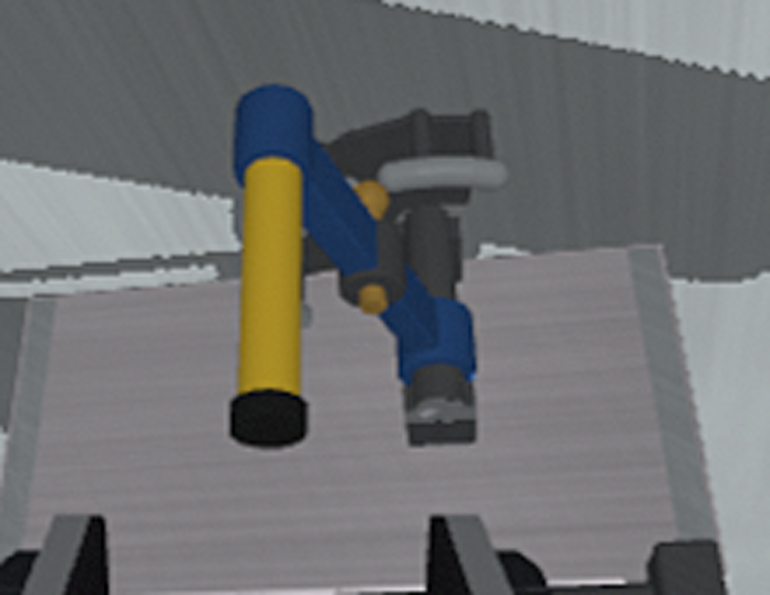

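View pics/s8z.png

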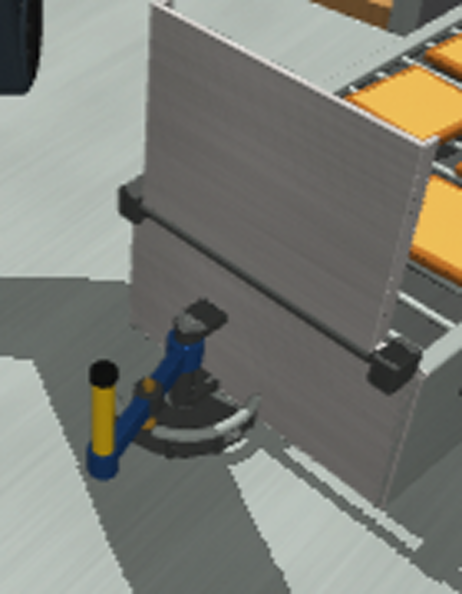

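The brace is free in the scene, with the post at about (261,190). In the wrist view the brass stem has sunk visibly into its sleeve, so the catch is in the notch. Next I'll go over the apron's top edge from behind.

```bash
python3 -c "
from h import *
to([.47,-.08,.45])
s,R=st();F=frame((.5062,.1186,-.1248))
d=R.T@(F((0,.035,.44))-np.array([.47,-.08,.45]))*100;print(d)
d=R.T@(np.array([0,0,-.083]))*100;print(d)
"
```

```text
21.93 q [-0.959  0.48   1.754  0.574  1.441  2.238] p [ 0.4447 -0.1626  0.2465] z [ 0.206  0.645 -0.736] y [-0.957  0.291 -0.012] F [ 0.7 -0.  -0.6] w 0.552
need [-20.13  -0.25  -9.13] rows 6 [-3.36 -0.04 -1.52]
21.93 q [-0.959  0.48   1.754  0.574  1.441  2.238] p [ 0.4447 -0.1626  0.2465] z [ 0.206  0.645 -0.736] y [-0.957  0.291 -0.012] F [ 0.7 -0.  -0.6] w 0.552
[-16.64449274   2.93355975  16.61993084]
[5.61825968 0.09812076 6.10864391]
```

play_rows(moves=[[[-3.4,0,-1.5],0],[[-3.4,0,-1.5],0],[[-3.4,0,-1.5],0],[[-3.4,0,-1.5],0],[[-3.4,0,-1.5],0],[[-3.3,0,-1.6],0],[[0,0,0],0]], grip=0)

```text
time: 22.52
position: [0.4694, -0.0752, 0.4557]
orientation: [0.297, -0.56, 0.745, 0.209]
ft_force: [0.8, 0.5, 0.4]
width: 0.001
```

play_rows(moves=[[[-2.4,0.4,2.4],0],[[-2.4,0.4,2.4],0],[[-2.4,0.4,2.4],0],[[-2.4,0.4,2.4],0],[[-2.4,0.4,2.4],0],[[-2.3,0.4,2.3],0],[[-2.3,0.4,2.3],0],[[0,0,0],0]])

```text
time: 23.18
position: [0.4975, 0.1464, 0.4206]
orientation: [0.304, -0.564, 0.737, 0.217]
ft_force: [-0.7, -0.7, 0.2]
width: -0.002
```

```bash
python3 -c "
from h import *
F=frame((.5062,.1186,-.1248))
to(F((0,.035,.357)))
p=snap('scene','s9.png');p=snap('side','d9.png')
"
```

```text
23.18 q [-0.369  0.142  1.719  0.775  1.411  2.854] p [0.4975 0.1464 0.4206] z [ 0.203  0.663 -0.721] y [-0.963  0.27  -0.023] F [-0.7 -0.7  0.2] w -0.002
need [ 3.68 -0.93  5.32] rows 2 [ 1.84 -0.46  2.66]
```

View pics/s9.png

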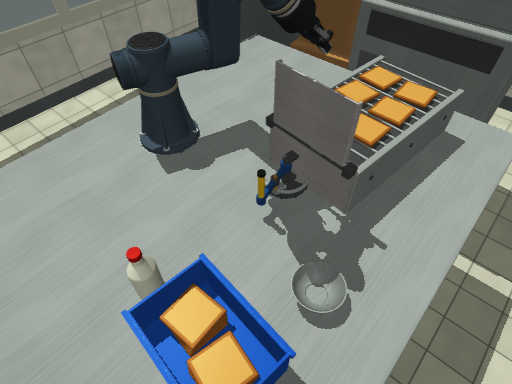

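View pics/d9.png

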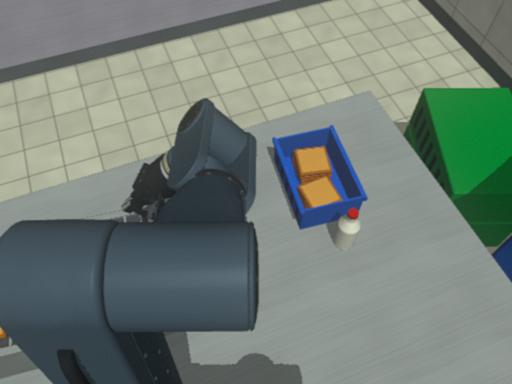

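play_rows(moves=[[[0,0,0],-7],[[0,0,0],-7],[[0,0,0],0]])

```text
time: 23.53
position: [0.5018, 0.1403, 0.424]
orientation: [0.33, -0.649, 0.663, 0.173]
ft_force: [-0.2, -0.5, -0.7]
width: 0.0
```

```bash
python3 -c "
from h import *
F=frame((.5062,.1186,-.1248))
to(F((0,.032,.36)))
s,R=st()
for d in [(0,-.02,0),(0,-.02,-.002),(0,-.02,-.006)]:
  print((R.T@(F(d)-F((0,0,0)))*100).round(2))
"
```

```text
23.53 q [-0.379  0.141  1.71   0.774  1.413  2.608] p [0.5018 0.1403 0.424 ] z [ 0.214  0.658 -0.722] y [-0.975  0.098 -0.199] F [-0.2 -0.5 -0.7] w 0.0
need [3.54 0.56 5.46] rows 2 [1.77 0.28 2.73]
23.53 q [-0.379  0.141  1.71   0.774  1.413  2.608] p [0.5018 0.1403 0.424 ] z [ 0.214  0.658 -0.722] y [-0.975  0.098 -0.199] F [-0.2 -0.5 -0.7] w 0.0
[ 1.47  0.05 -1.36]
[ 1.6   0.09 -1.21]
[ 1.86  0.17 -0.93]
```

play_rows(moves=[[[1.2,0.2,1.8],0],[[1.2,0.2,1.8],0],[[1.1,0.2,1.8],0],[[0,0,0],0],[[0.7,0,-0.7],0],[[0.7,0,-0.7],0],[[0.7,0,-0.6],0]])

```text
time: 24.12
position: [0.5071, 0.1207, 0.3631]
orientation: [0.331, -0.649, 0.664, 0.172]
ft_force: [0.2, 2.8, 1.0]
width: 0.003
```

```bash
cat >> h.py <<'E'
def cf():
    s,R=st();c=np.cos(-.1248);n=np.sin(-.1248);d=s['position'][:2]-[.5062,.1186]
    print('conv',round(c*d[0]+n*d[1],4),round(-n*d[0]+c*d[1],4),s['position'][2].round(4))
E
python3 -c "
from h import *
cf();snap('scene','s10.png')
"
```

```text
24.12 q [-0.416  0.222  1.79   0.791  1.321  2.466] p [0.5071 0.1207 0.3631] z [ 0.217  0.657 -0.722] y [-0.974  0.1   -0.201] F [0.2 2.8 1. ] w 0.003
conv 0.0006 0.0022 0.3631
```

View pics/s10.png

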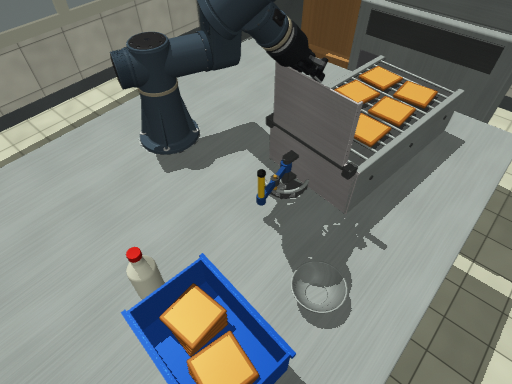

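play_rows(moves=[[[0.8,0,-0.7],0],[[0.8,0,-0.7],0],[[0.8,0,-0.7],0],[[0.8,0,-0.6],0],[[0.9,0.1,-0.6],0],[[0.9,0.1,-0.6],0]])

```text
time: 24.67
position: [0.4988, 0.0584, 0.3562]
orientation: [0.33, -0.649, 0.664, 0.173]
ft_force: [1.4, 1.5, 0.0]
width: 0.003
```

```bash
python3 -c "
from h import *
cf();snap('scene','s11.png')
"
```

```text
24.67 q [-0.55   0.242  1.784  0.752  1.398  2.369] p [0.4988 0.0584 0.3562] z [ 0.214  0.658 -0.722] y [-0.975  0.099 -0.199] F [1.4 1.5 0. ] w 0.003
conv 0.0002 -0.0607 0.3562
```

View pics/s11.png

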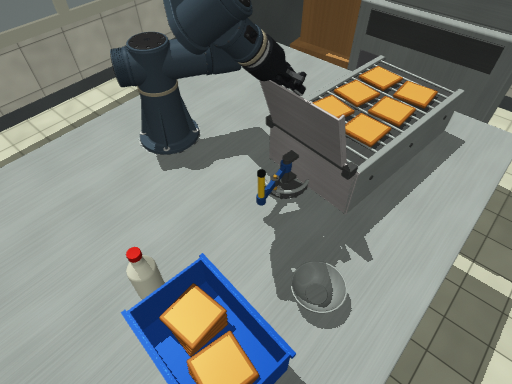

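play_rows(moves=[[[1,0.1,-0.5],0],[[1,0.1,-0.5],0],[[1,0.1,-0.4],0],[[1,0.1,-0.4],0],[[1,0.1,-0.4],0],[[1,0.1,-0.4],0],[[0,0,0],0]])

```text
time: 25.3
position: [0.4913, -0.004, 0.333]
orientation: [0.33, -0.648, 0.664, 0.173]
ft_force: [-0.0, 0.5, 0.3]
width: -0.002
```

```bash
python3 -c "
from h import *
cf();snap('scene','s12.png')
"
```

```text
25.3 q [-0.673  0.295  1.781  0.713  1.432  2.256] p [ 0.4913 -0.004   0.333 ] z [ 0.215  0.657 -0.723] y [-0.975  0.101 -0.198] F [-0.   0.5  0.3] w -0.002
conv 0.0005 -0.1235 0.333
```

View pics/s12.png

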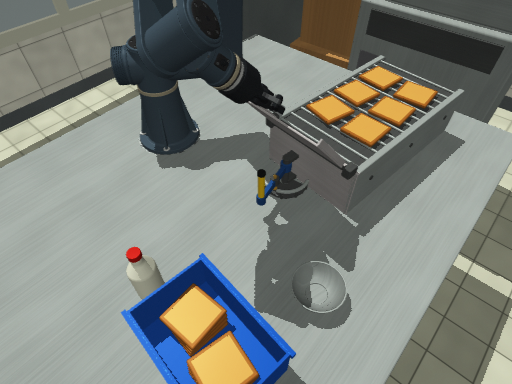

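play_rows(moves=[[[-2.2,-0.6,-2.8],0],[[-2.2,-0.6,-2.8],0],[[-2.2,-0.6,-2.8],0],[[0,0,0],0],[[0,0,0],0],[[0,0,0],0],[[0,0,0],0],[[0,0,0],0],[[0,0,0],0],[[0,0,0],0]])

```text
time: 26.18
position: [0.4866, -0.0093, 0.4414]
orientation: [0.33, -0.648, 0.664, 0.174]
ft_force: [-0.4, -0.2, -0.9]
width: -0.001
```

play_rows(moves=[[[0,0,0],0],[[0,0,0],0],[[0,0,0],0],[[0,0,0],0],[[0,0,0],0],[[0,0,0],0],[[0,0,0],0],[[0,0,0],0],[[0,0,0],0],[[0,0,0],0]])

```text
time: 27.02
position: [0.4868, -0.0096, 0.4422]
orientation: [0.33, -0.649, 0.664, 0.173]
ft_force: [1.1, -0.4, -0.4]
width: -0.0
```

```bash
python3 -c "
from h import *
cf();snap('scene','s13.png')
"
```

```text
27.02 q [-0.689  0.171  1.622  0.703  1.659  2.426] p [ 0.4868 -0.0096  0.4422] z [ 0.214  0.658 -0.722] y [-0.975  0.099 -0.199] F [ 1.1 -0.4 -0.4] w -0.0
conv -0.0033 -0.1296 0.4422
```

View pics/s13.png

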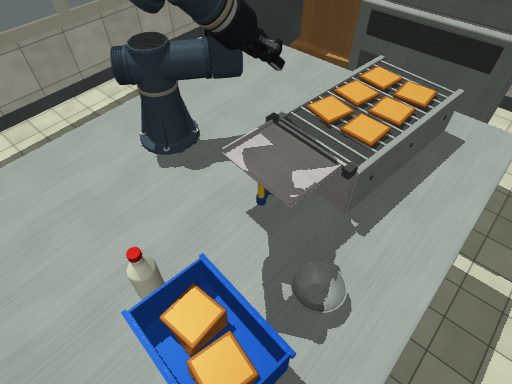

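play_rows(moves=[[[0,0,-3],0],[[0,0,-3],0],[[0,0,-3],0],[[0,0,0],0],[[0,0,0],0],[[0,0,0],0],[[0,0,0],0],[[0,0,0],0],[[0,0,0],0],[[0,0,0],0]])

```text
time: 27.9
position: [0.4674, -0.0681, 0.5067]
orientation: [0.33, -0.649, 0.663, 0.174]
ft_force: [-0.9, 0.6, 0.1]
width: -0.007
```

```bash
python3 -c "
from h import *
p=snap('scene','s14.png');F=frame((.5062,.1186,-.1248))
im=cv2.resize(p['pixels'][100:230,200:380,::-1],None,fx=4,fy=4,interpolation=cv2.INTER_CUBIC)
for a,col in ((1.5,(0,0,255)),(1.57,(0,255,0)),(1.64,(255,0,0))):
  u=[proj(p,F((x,-.02-.19*np.sin(a),.178+.19*np.cos(a)))) for x in (-.125,.125)]
  print(a,np.round(u,1).tolist())
  u=[tuple(int(q) for q in (k-[200,100])*4+2) for k in u];cv2.line(im,*u,col,1)
cv2.imwrite('pics/s14z.png',im)
print([(np.round(a['centre'],1).tolist(),round(a['confidence'],2)) for a in manip.tip_of('apron_edge',p)[:2]])
for t,w in (('bottle_mid',.085),('bowl_mid',.025),('crate_mid',.055)):
  r=manip.tip_of(t,p); print(t,at_z(p,r[0]['centre'],w).round(3) if r else None)
"
```

```text
1.5 [[221.1, 148.0], [289.4, 203.5]]
1.57 [[221.3, 151.8], [288.9, 207.3]]
1.64 [[221.9, 155.5], [288.6, 210.8]]
[([254.4, 176.0], 0.83)]
bottle_mid [ 0.432 -0.411  0.085]
bowl_mid [ 0.736 -0.153  0.025]
crate_mid [ 0.642 -0.415  0.055]
```

View pics/s14z.png

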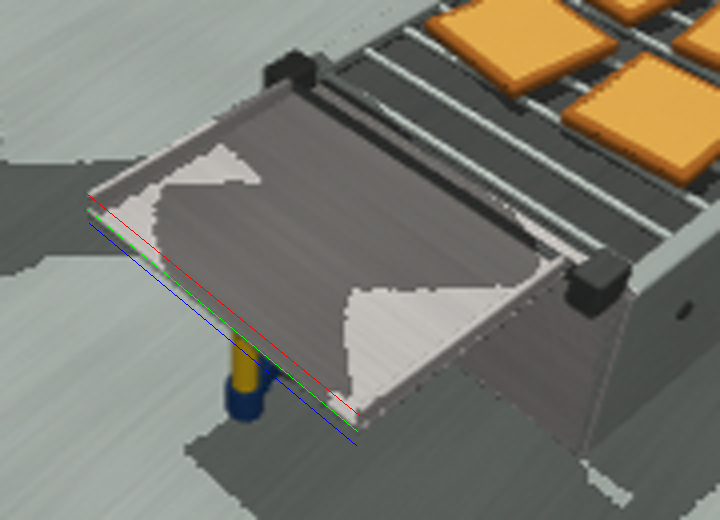

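```bash
python3 -c "
from h import *
print(manip.sign_off())"
```

```text
the job is handed in; nothing more can be done
None
```

The job is handed in at about 28 s: the brace is latched in the rail's notch and the apron lies level on the post. The sign-off gives no verdict, so these are my own last checks.

- **Lean:** Moves only allow turns about the tool's own axis. I got the roughly 41° lean by turning against the last joint's limit, which left the tool tilted.
- **Brace:** I gripped the yellow post and swung it to about 1.3 rad. The pull towards the notch rose to about 10 N and then fell to zero. The ball was between the rail ends and the brass stem had visibly sunk, so I let go and backed off with the apron still up. I judged the catch depth from these signs and did not measure it. After the fold, the post's base was at the same picture position, about (261, 201).
- **Apron:** I hooked its top edge from behind, tipped it to about 0.65 rad and lifted away, and it sank onto the post. In the last picture its free edge lies on the 1.57 rad line, within the 1.50–1.64 limits.
- **Crate, bottle and bowl:** They measured within about 7 mm of their starting positions, which is about as well as these single-camera readings can tell. I never went near them.
- **Robot:** It was clear of everything, with force readings near zero.
- **One disagreement:** My measured hinge point seemed several millimetres off. Up to 12 N of outward force built up while swinging, and it went away when I released the post.

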